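# Lay out the bench for a PCR set-up

### The arm

A 6-joint arm with a two-finger parallel gripper is mounted at the origin on the work surface. World frame = base frame: x ahead of the robot, y to its left, z up, the work surface at z = 0. Lengths are in mm, angles in rad, forces in N, time in s.
With the tool pointing down it reaches from about 300 to 775 mm from the base axis. Payload 14.6 kg.
Tool frame: the origin (TCP) lies midway between the tips of the shut fingers; the grasp point (between the pads) lies 19 mm behind it (manip.hold_point_z is the distance from the TCP to the grasp point, in mm); z points along the fingers, y is the direction in which the jaws open and shut (so a half turn about z gives the same grasp; the last joint's range is limited). The gripper opens to 94 mm and grips with 3 to 60 N. Pads are 16 mm wide; open, the fingers measure 119 mm over their backs; the gripper's body (75 mm by 177 mm) begins 78 mm behind the grasp point.
Start: joints at [-1.218, 0.3, 1.521, -0, 1.321, -0.067], TCP at [224.16, -502.237, 205.446] pointing down, gripper open.
Joint ranges: [-3.03, 3.03], [-0.79, 2.21], [0.23, 2.52], [-1.04, 4.18], [0, 3.07], [-2.55, 2.55]. Speed limits (rad/s): [2.22, 2.22, 2.57, 3.14, 3.14, 3.14].

### API

Orientations are given as [roll, pitch, yaw] about the fixed x, y, z axes, in that order (R = Rz(yaw) Ry(pitch) Rx(roll)).
In Python, from cell import manip gives the robot as it stands.
- The arm moves only by the shell command python3 -m crank 'ROWS' [OPENING] [FORCE]. ROWS is JSON, a list of rows, each an object with "offset": the shift along the world's x, y, z in m, a list of three; "spin": the turn about the world's z in degrees. In form: [{"offset": [dx, dy, dz], "spin": spin}, ...]. A call has exactly 8 rows; each row is the pose to reach, as a shift and turn from the pose measured when the call began; what a row does not reach only later rows make up. A row lasts 1/12 s, in which the tool goes at most 41.7 mm and 7.16 degrees, less where a joint would pass 70% of its speed; a pose out of reach is approached as far as the arm can. A call with a gripper value outside its range is refused whole. OPENING is the opening, from 0 (shut) to 1 (fully open), set as the call begins (- or left out, the last holds). The fingers move at their own pace and stop on an object; FORCE is the grip in N (left out, the last holds). Time passes only in rows, so rows that repeat a pose let the fingers close, or fill a call up. It gives the time, the measured TCP pose, the force and the opening at its end, in the units of the state.
- manip.read_state(): the state, without advancing time (a new reading comes with each control period).
- manip.camera(name): name is "scene" or "top" or "wrist"; returns a dict with "pixels" (420x560x3 uint8, red, green, blue), "fx", "fy", "cx", "cy" (pixels), "extrinsics" (4x4, takes a point from world to camera coordinates); the wrist camera has in their place "hand_eye" (4x4, takes a point from camera to tool coordinates, whose origin is the TCP and whose axes are the flange's). Camera axes: x right, y down, z forward; pixel columns grow to the right and rows downward; lengths in mm; the calibration is good to about 2 mm. A picture is of the moment at which its call begins: read the wrist's pose just before it. There is no depth.
- manip.sign_off(): hands the job in, once; it reports no verdict.
Trained networks look in a picture, given as the dict that the camera call returned (one of the last four; its "shot" number tells which), for a name from the list of things; names that differ only in an ending like _2 or _b are one class to them, and where a whole thing is asked for, a point or a joint stands for the part that bears it (a point fixed in the world has none). Each returns a list of dicts, best first, with "conf" (0 to 1); they miss things now and then, are a little off and sometimes report something else, mostly with a low value. They report only what shows in the picture. A call takes as long as a camera call. They do not tell look-alikes from the thing itself.
- manip.search_frame(picture, name): "location" ([x, y, z] in mm, in world coordinates, good to about 4 mm: the middle of the surface that is visible of it).
- manip.masks_of(picture, name): "mask" (420x560 bool, what is visible of it).
The state is a dict: "clock": time; "joints": joint angles; "qd": joint speeds; "effort": joint torques, N m; "eef_pos": TCP position; "eef_rot": TCP orientation; "wrist_force": force on the tool from outside, world axes, zero at the start; "moment": the same for the moment, N m; "finger_gap": finger opening in mm.
Only numpy, scipy, OpenCV 4.12 (cv2) and the standard library are available. Lean on these libraries where they do the work, as an engineer would, in place of code of your own. Each camera call takes 0.05 s, during which the arm holds its last target. There are 200 camera calls.

### The job

Lay out the bench for pipetting: stand the white tube rack on the middle of the aluminium cold block, its long side along the block's long side, and stand the small blue-capped bottle on the middle of the balance pan, set down without a bump. Put the white reservoir on the bench midway between the cold block and the balance, parallel to the block's long side, and the small jar on the bench directly behind the reservoir (on the far side from the robot), in line with its length and with a gap of about 25 mm. Leave the beaker, the dish and the tall can where they stand.

Things in the scene. Friction and masses are not known exactly. Their poses are not given: they have to be found in the camera images.
- cold_block: Fixed aluminium slab, 130 mm long (x) by 100 mm (y) by 30 mm high, dark wells along its edges. Origin at the centre of its underside; its top is 30 mm above it; x points away from the robot along its long side (yaw within 0.2 rad), y to the robot's left.
- balance: Fixed low white balance, round steel pan of 92 mm diameter, dark display towards the robot. Origin on the bench under the pan's centre; pan top 45 mm above it. Housing 34 mm high, reaching 85 mm towards the robot, 55 mm away from it, 60 mm to each side. Square with the cold block, 280 mm from its centre along the block's y axis, to its left or right.
- tube_rack: Loose white rack with grey tube caps, 110 mm long (x) by 60 mm wide (y); the solid body is 36 mm high, the caps rise to 42 mm. Origin at the centre of its underside, z up. Either way round is the same. About 160 g.
- reservoir: Loose empty white trough with one cross wall in the middle, 120 mm long (x) by 46 mm wide (y) by 34 mm high, walls 4 mm. Origin at the centre of its underside, z up. Either way round is the same. About 80 g.
- bottle: Loose round glass bottle with a blue cap, body diameter 56 mm up to about 65 mm, narrow neck, cap 26 mm wide, 105 mm high in all. Origin at the centre of its underside. About 200 g.
- jar: Loose small round amber jar with a white cap, body diameter 40 mm up to 34 mm, cap 38 mm wide, 48 mm high in all. Origin at the centre of its underside. About 60 g.
- beaker: Bystander: small empty glass beaker, 42 mm across the rim, 60 mm high, at the back of the bench. Origin at the centre of its underside.
- dish: Bystander: flat clear dish, 60 mm diameter, 14 mm high, at the back of the bench. Origin at the centre of its underside.
- can: Bystander: tall white can, 54 mm diameter, 130 mm high, at the back right of the bench. Origin at the centre of its underside.
Things that resemble listed ones, but are neither listed nor needed, are in the scene too. Leave any orange or red look-alike of the bottle alone.

How it is judged:
By the outcome, as a careful person would: the job done as asked, in the order asked, and still so for the second after the job is handed in, with the robot touching nothing.
It also fails if it takes over 120 s, if anything falls off the work surface, if the arm or the gripper's body presses on something with over 40 N, if the wrist force passes 120 N, or if a joint passes its speed limit or range.

## Working session

There is one attempt and no reset: what is moved stays moved. The work goes in short steps, Python scripts to look and compute and a shell command to move; the robot and the scene stay as the last step left them, time stands still between calls to the robot, and variables do not carry over. Pictures are saved under pics/ and viewed, about 12 in all and at most 16, crops included, and the job is handed in when it is done.

```bash
ls; mkdir -p pics; cat > h.py <<'E'
import numpy as np, cv2
from cell import manip
def save(p,n): cv2.imwrite(f'pics/{n}.png',cv2.cvtColor(p['pixels'],cv2.COLOR_RGB2BGR))
def proj(p,X):
    E=p['extrinsics'];c=E[:3,:3]@np.array(X,float)+E[:3,3]
    return np.array([p['fx']*c[0]/c[2]+p['cx'],p['fy']*c[1]/c[2]+p['cy']])
def ray(p,uv,z):
    E=p['extrinsics'];R=E[:3,:3];o=-R.T@E[:3,3]
    d=R.T@np.array([(uv[0]-p['cx'])/p['fx'],(uv[1]-p['cy'])/p['fy'],1])
    return o+d*(z-o[2])/d[2]
E
python3 - <<'E'
from h import *
s=manip.read_state();print(s)
for c in ('top','scene'):
    p=manip.camera(c);save(p,c+'0');print(c,p['fx'],np.round(p['extrinsics'],3).tolist())
    for n in 'cold_block balance tube_rack reservoir bottle jar beaker dish can'.split():
        print(n,[(np.round(d['location']).tolist(),round(d['conf'],2),np.round(proj(p,d['location'])).tolist()) for d in manip.search_frame(p,n)])
E
```

```text
pics
{'clock': 0.0, 'joints': array([-1.21757584e+00,  3.00461873e-01,  1.52156881e+00, -1.32456227e-05,
        1.32073750e+00, -6.66055501e-02]), 'qd': array([ 0.00030869, -0.0005187 , -0.00026725,  0.0012814 , -0.0012133 ,
        0.00072232]), 'effort': array([ 3.90716332e-04, -5.31806874e+01, -3.52736342e+01,  7.08390889e-02,
        2.44322070e-02, -5.12011843e-05]), 'eef_pos': array([ 224.07924793, -501.98956271,  204.89659418]), 'eef_rot': array([-3.14041888e+00, -6.54376462e-05,  4.19829284e-01]), 'wrist_force': array([0.12785237, 0.62272305, 0.09430363]), 'moment': array([-0.06021024,  0.0418288 , -0.0455211 ]), 'finger_gap': 94.19794127809351}
top 486.64553097524697 [[0.009, -1.0, 0.01, 22.447], [-0.991, -0.01, -0.134, 578.559], [0.134, -0.009, -0.991, 1398.977], [0.0, 0.0, 0.0, 1.0]]
cold_block [([511.0, 154.0, 30.0], 0.74, [235.0, 234.0])]
balance [([493.0, -124.0, 31.0], 0.91, [329.0, 242.0])]
tube_rack [([401.0, 365.0, 38.0], 0.59, [161.0, 271.0])]
reservoir [([414.0, -382.0, 8.0], 0.98, [415.0, 270.0])]
bottle [([619.0, 278.0, 74.0], 0.9, [192.0, 195.0]), ([575.0, 366
[... 324 characters left out ...]
0.576, -0.0, -500.474], [0.363, -0.515, -0.777, -156.285], [-0.448, 0.635, -0.63, 1381.129], [0.0, 0.0, 0.0, 1.0]]
cold_block [([526.0, 137.0, 34.0], 0.79, [280.0, 187.0])]
balance []
tube_rack [([416.0, 354.0, 41.0], 0.88, [292.0, 138.0]), ([705.0, -158.0, 47.0], 0.45, [270.0, 282.0])]
reservoir [([411.0, -384.0, 16.0], 0.88, [89.0, 297.0])]
bottle [([633.0, 272.0, 58.0], 0.91, [342.0, 169.0]), ([580.0, 363.0, 70.0], 0.9, [342.0, 145.0]), ([671.0, 423.0, 58.0], 0.7, [379.0, 150.0])]
jar [([593.0, -357.0, 42.0], 0.62, [159.0, 323.0])]
beaker [([703.0, -161.0, 46.0], 0.59, [268.0, 283.0])]
dish [([704.0, 160.0, 19.0], 0.77, [344.0, 212.0])]
can [([767.0, -309.0, 100.0], 0.71, [247.0, 331.0])]
```

```bash
python3 - <<'E'
import cv2
a=cv2.imread('pics/top0.png')[120:320,100:460];cv2.imwrite('pics/a.png',cv2.resize(a,(800,444),interpolation=cv2.INTER_CUBIC))
E
```

```text
(no output)
```

View pics/a.png

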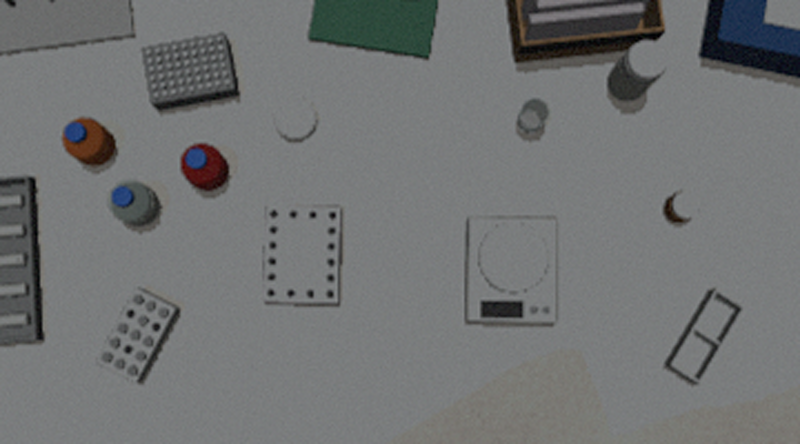

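View pics/scene0.png

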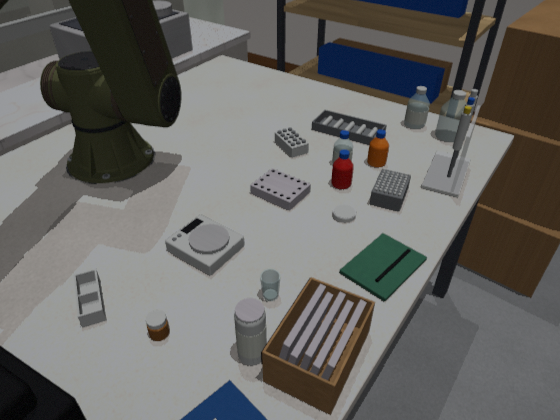

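The top crop shows the clear bottle at (135,205), with the red and orange look-alikes at (205,165) and (90,140). The rack is at (140,335), the block at (303,255), the balance at (512,270), the reservoir at (703,337) and the jar at (680,208). The scene view agrees. Next I'll measure outlines from the masks.

```bash
cat >> h.py <<'E'
def wrist():
    s=manip.read_state();p=manip.camera('wrist')
    from scipy.spatial.transform import Rotation as Ro
    T=np.eye(4);T[:3,:3]=Ro.from_euler('xyz',s['eef_rot']).as_matrix();T[:3,3]=s['eef_pos']
    p['extrinsics']=np.linalg.inv(T@np.array(p['hand_eye']));return p
def rect(p,name,z,near=None):
    """min-area rectangle in world at height z: centre, (long,short), yaw of long side"""
    out=[]
    for d in manip.masks_of(p,name)[:3]:
        m=np.asarray(d['mask']).astype(np.uint8)
        cs=cv2.findContours(m,cv2.RETR_EXTERNAL,cv2.CHAIN_APPROX_NONE)[0]
        if not cs: continue
        c=max(cs,key=cv2.contourArea)[:,0]
        W=np.array([ray(p,q,z)[:2] for q in c],np.float32)
        r=cv2.minAreaRect(W);b=cv2.boxPoints(r);e0,e1=b[1]-b[0],b[2]-b[1]
        L=e0 if np.linalg.norm(e0)>np.linalg.norm(e1) else e1
        yaw=np.degrees(np.arctan2(L[1],L[0]));yaw=(yaw+90)%180-90
        edge=bool((c[:,0]<=1).any()|(c[:,1]<=1).any()|(c[:,0]>=558).any()|(c[:,1]>=418).any())
        out.append((name,round(d['conf'],2),np.round(r[0],1).tolist(),np.round(sorted(r[1])[::-1],1).tolist(),round(float(yaw),1),'EDGE' if edge else ''))
    return out
E
python3 - <<'E'
from h import *
p=manip.camera('top')
for n,z in dict(cold_block=30,balance=34,tube_rack=38,reservoir=34,bottle=40,jar=24,can=65,dish=7,beaker=30).items():print(rect(p,n,z))
w=wrist();print(np.round(w['hand_eye'],2).tolist(),w['fx']);save(w,'w0')
E
```

```text
[('cold_block', 0.85, [514.3, 153.1], [132.8, 100.9], -1.1, '')]
[('balance', 0.88, [495.9, -126.6], [144.7, 124.2], 0.0, '')]
[('tube_rack', 0.87, [405.1, 362.5], [107.4, 64.4], -26.1, ''), ('tube_rack', 0.73, [512.1, 152.8], [129.6, 99.7], 0.6, '')]
[('reservoir', 0.68, [410.8, -379.8], [120.3, 52.8], -32.1, '')]
[('bottle', 0.94, [660.8, 439.8], [71.7, 54.3], 64.0, ''), ('bottle', 0.78, [628.4, 284.8], [66.1, 54.2], 45.9, ''), ('bottle', 0.57, [578.1, 375.9], [65.9, 53.5], 46.2, '')]
[('jar', 0.74, [584.2, -357.2], [45.8, 42.3], -89.4, '')]
[('can', 0.71, [760.0, -289.9], [94.9, 54.3], -44.5, '')]
[('dish', 0.58, [703.5, 168.4], [59.9, 57.3], 27.3, '')]
[('beaker', 0.54, [707.3, -156.6], [46.4, 39.2], -0.3, '')]
[[-0.0, -0.97, -0.25, 73.04], [1.0, -0.0, -0.0, 0.21], [0.0, -0.25, 0.97, -178.9], [0.0, 0.0, 0.0, 1.0]] 308.56752755661154
```

```bash
cat > look.py <<'E'
import sys
from h import *
Z=dict(cold_block=30,balance=34,tube_rack=36,reservoir=34,bottle=40,jar=34,can=65,dish=7,beaker=30)
w=wrist()
if sys.argv[1]!='-': save(w,sys.argv[1])
s=manip.read_state();print(round(s['clock'],2),np.round(s['eef_pos'],1),np.round(np.degrees(s['eef_rot']),1),s['finger_gap'].round(1),np.round(s['joints'],2))
for n in sys.argv[2:]:
    for r in rect(w,n,Z[n]): print(r)
E
R='x'
python3 -m crank '[{"offset":[0.025,0.038,0.006],"spin":5},{"offset":[0.05,0.076,0.012],"spin":10},{"offset":[0.075,0.114,0.02],"spin":15},{"offset":[0.1,0.152,0.028],"spin":20},{"offset":[0.125,0.19,0.035],"spin":25},{"offset":[0.15,0.228,0.042],"spin":30},{"offset":[0.175,0.265,0.05],"spin":35},{"offset":[0.196,0.302,0.05],"spin":40}]' 1
python3 look.py wb balance cold_block
```

```text
clock: 2.22
eef_pos: [405.3, -224.5, 254.4]
eef_rot: [3.14, 0.0, 1.122]
wrist_force: [1.3, -0.4, -0.3]
finger_gap: 93.6Traceback (most recent call last):
  File "look.py", line 6, in <module>
    s=manip.read_state();print(round(s['clock'],2),np.round(s['eef_pos'],1),np.round(np.degrees(s['eef_rot']),1),s['finger_gap'].round(1),np.round(s['joints'],2))
                                                                                                                 ^^^^^^^^^^^^^^^^^^^^^
AttributeError: 'float' object has no attribute 'round'
```

```bash
sed -i "s/s\['finger_gap'\].round(1)/round(float(s['finger_gap']),1)/" look.py
python3 look.py wb balance cold_block
python3 -m crank '[{"offset":[0,0.041,0],"spin":6},{"offset":[0,0.082,0],"spin":12},{"offset":[0,0.123,0],"spin":18},{"offset":[0,0.164,0],"spin":24},{"offset":[0,0.205,0],"spin":30},{"offset":[0,0.246,0],"spin":36},{"offset":[0,0.287,0],"spin":42},{"offset":[0,0.31,0],"spin":45}]'
python3 look.py wc cold_block balance
python3 -m crank '[{"offset":[0,0.04,0],"spin":6},{"offset":[0,0.08,0],"spin":12},{"offset":[0,0.12,0],"spin":18},{"offset":[0,0.16,0],"spin":24},{"offset":[0,0.2,0],"spin":30},{"offset":[0,0.23,0],"spin":36},{"offset":[0,0.25,0],"spin":42},{"offset":[0,0.25,0],"spin":45}]'
python3 look.py wd tube_rack cold_block bottle
```

```text
2.32 [ 406.7 -222.2  254.1] [179.9  -0.   64.6] 93.9 [-0.58  0.07  1.68  0.    1.39 -0.14]
('balance', 0.65, [492.4, -127.0], [140.5, 120.4], -0.1, '')
clock: 3.08
eef_pos: [404.4, 86.2, 253.4]
eef_rot: [3.141, 0.0, 1.909]
wrist_force: [-0.1, -1.0, -0.7]
finger_gap: 93.8
3.13 [404.5  87.8 253.3] [180.   -0.  109.6] 94.0 [ 0.12 -0.05  1.8   0.    1.39 -0.22]
('cold_block', 0.95, [508.8, 153.0], [133.8, 100.7], -0.8, '')
('balance', 0.86, [500.2, -171.1], [150.0, 61.9], 19.4, '')
clock: 3.9
eef_pos: [405.8, 335.2, 252.4]
eef_rot: [-3.14, -0.0, 2.694]
wrist_force: [0.2, -0.1, 0.1]
finger_gap: 94.2
3.95 [405.9 333.8 252.4] [-179.9   -0.   154.4] 94.1 [ 0.62  0.21  1.52 -0.    1.41 -0.51]
('tube_rack', 0.78, [402.9, 367.3], [109.7, 61.1], -25.7, '')
('cold_block', 0.56, [486.1, 187.0], [103.7, 100.2], -25.6, '')
('bottle', 0.88, [580.8, 367.3], [99.9, 38.8], 2.5, '')
('bottle', 0.84, [666.5, 266.9], [58.1, 54.7], 61.4, '')
```

```bash

python3 -m crank '[{"offset":[-0.003,0.0335,-0.03],"spin":0},{"offset":[-0.003,0.0335,-0.07],"spin":0},{"offset":[-0.003,0.0335,-0.11],"spin":0},{"offset":[-0.003,0.0335,-0.15],"spin":0},{"offset":[-0.003,0.0335,-0.17],"spin":0},{"offset":[-0.003,0.0335,-0.18],"spin":0},{"offset":[-0.003,0.0335,-0.18],"spin":0},{"offset":[-0.003,0.0335,-0.18],"spin":0}]' 1
python3 look.py we tube_rack
```

```text
clock: 4.77
eef_pos: [403.7, 365.9, 74.3]
eef_rot: [3.141, 0.001, 2.683]
wrist_force: [0.7, -0.1, 1.2]
finger_gap: 93.5
4.82 [403.9 366.3  74.9] [1.799e+02 1.000e-01 1.537e+02] 94.1 [ 0.67  0.43  1.67 -0.    1.04 -0.44]
('tube_rack', 0.92, [401.1, 368.5], [110.3, 60.0], -26.4, '')
```

View pics/we.png

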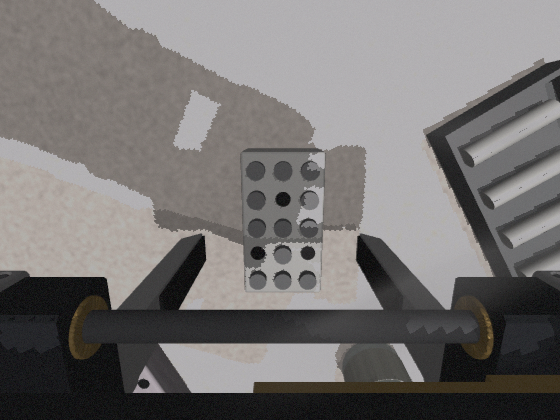

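The rack sits centred between the fingers (column 283, fingers symmetric about 281). I'll go down and grip.

```bash

python3 -m crank '[{"offset":[-0.002,0.002,-0.02],"spin":0},{"offset":[-0.002,0.002,-0.04],"spin":0},{"offset":[-0.002,0.002,-0.055],"spin":0},{"offset":[-0.002,0.002,-0.063],"spin":0},{"offset":[-0.002,0.002,-0.066],"spin":0},{"offset":[-0.002,0.002,-0.066],"spin":0},{"offset":[-0.002,0.002,-0.066],"spin":0},{"offset":[-0.002,0.002,-0.066],"spin":0}]' 1
python3 -m crank '[{"offset":[0,0,0],"spin":0},{"offset":[0,0,0],"spin":0},{"offset":[0,0,0],"spin":0},{"offset":[0,0,0],"spin":0},{"offset":[0,0,0],"spin":0},{"offset":[0,0,0],"spin":0},{"offset":[0,0,0],"spin":0},{"offset":[0,0,0],"spin":0}]' 0.55 25
python3 look.py -
```

```text
clock: 5.53
eef_pos: [402.3, 368.9, 10.2]
eef_rot: [3.138, 0.002, 2.684]
wrist_force: [-0.2, 0.3, -0.5]
finger_gap: 94.0
clock: 6.2
eef_pos: [402.3, 368.9, 10.2]
eef_rot: [3.138, 0.002, 2.684]
wrist_force: [-0.6, -0.3, 2.1]
finger_gap: 59.9
6.25 [402.3 368.9  10.2] [1.798e+02 1.000e-01 1.538e+02] 59.6 [ 0.68  0.53  1.7  -0.    0.91 -0.44]
```

```bash

python3 -m crank '[{"offset":[0,0,0.012],"spin":0},{"offset":[0,0,0.03],"spin":0},{"offset":[0,0,0.055],"spin":0},{"offset":[0,0,0.075],"spin":0},{"offset":[0.005,-0.01,0.085],"spin":1},{"offset":[0.015,-0.03,0.085],"spin":4},{"offset":[0.027,-0.055,0.085],"spin":7},{"offset":[0.04,-0.08,0.085],"spin":10}]'
python3 -m crank '[{"offset":[0.012,-0.025,0],"spin":3},{"offset":[0.025,-0.05,0],"spin":6},{"offset":[0.037,-0.075,0],"spin":9},{"offset":[0.05,-0.1,0],"spin":12},{"offset":[0.06,-0.12,0],"spin":14},{"offset":[0.065,-0.132,0],"spin":15.5},{"offset":[0.067,-0.136,0],"spin":15.7},{"offset":[0.067,-0.136,0],"spin":15.7}]'
python3 look.py wf cold_block tube_rack balance
```

```text
clock: 6.92
eef_pos: [442.5, 288.2, 96.2]
eef_rot: [3.137, 0.003, 2.862]
wrist_force: [0.3, 0.2, -1.3]
finger_gap: 59.8
clock: 7.58
eef_pos: [509.7, 151.6, 96.7]
eef_rot: [3.137, 0.003, 3.134]
wrist_force: [-0.6, 0.2, -0.8]
finger_gap: 59.9
7.63 [509.4 152.4  96.6] [179.7   0.2 179.6] 59.9 [ 0.22  0.37  1.69  0.    1.07 -1.35]
('cold_block', 0.56, [484.8, 153.4], [99.3, 78.3], 88.9, '')
('tube_rack', 0.81, [527.4, 151.6], [131.6, 93.1], -0.3, '')
('balance', 0.61, [492.8, -51.7], [133.8, 42.0], -13.4, 'EDGE')
('balance', 0.6, [527.7, 151.4], [133.3, 94.7], -0.5, '')
```

View pics/wf.png

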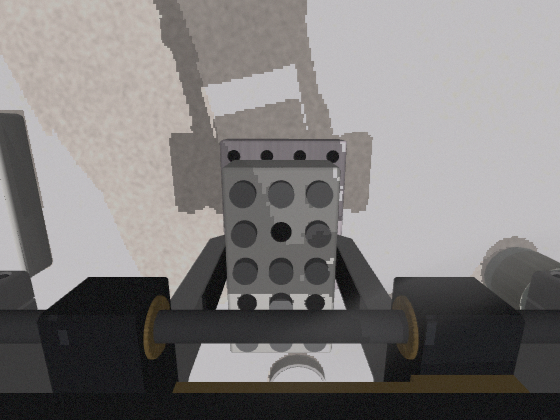

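The rack hangs square over the block; the block's near row of wells (row 155) is still visible. I'll lower it, then check from near.

```bash

python3 -m crank '[{"offset":[0,0,-0.01],"spin":0},{"offset":[0,0,-0.02],"spin":0},{"offset":[0,0,-0.03],"spin":0},{"offset":[0,0,-0.04],"spin":0},{"offset":[0,0,-0.044],"spin":0},{"offset":[0,0,-0.044],"spin":0},{"offset":[0,0,-0.044],"spin":0},{"offset":[0,0,-0.044],"spin":0}]'
python3 - <<'E'
from h import *
w=wrist();a=w['pixels'];import pickle;pickle.dump(w,open('w.pkl','wb'))
c=cv2.resize(cv2.cvtColor(a[100:280,180:400],cv2.COLOR_RGB2BGR),None,fx=3.3,fy=3.3,interpolation=cv2.INTER_CUBIC);cv2.imwrite('pics/g.png',c)
z=30
for X in [(444,203,z),(444,103,z),(444,153,z)]:print(X,proj(w,X))
print(manip.read_state()['eef_pos'])
E
```

```text
clock: 8.45
eef_pos: [509.4, 153.1, 52.7]
eef_rot: [3.137, 0.003, 3.136]
wrist_force: [-0.0, 0.0, -1.6]
finger_gap: 59.9
(444, 203, 30) [358.4512926  138.72916489]
(444, 103, 30) [201.74513295 139.67863957]
(444, 153, 30) [280.15776804 139.20354139]
[509.39737427 153.09080747  52.818767  ]
```

View pics/g.png

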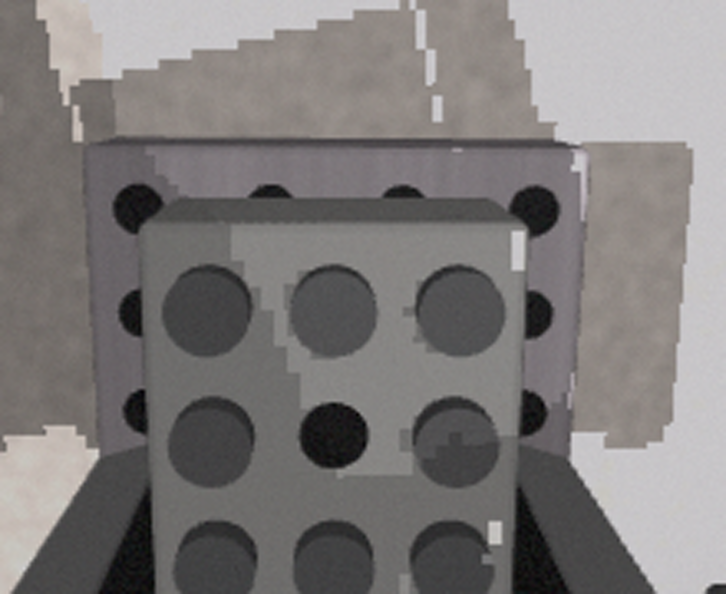

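```bash
python3 - <<'E'
from h import *
import pickle;w=pickle.load(open('w.pkl','rb'))
f=lambda u,v,z:ray(w,(180+u/3.3,100+v/3.3),z).round(1)
print('block',f(86,147,30),f(585,148,30))
print('racktop',f(143,224,78.6),f(527,226,78.6),'bottom',f(168,198,42.6),f(510,198,42.6))
E
python3 - <<'E'
from h import *
p=manip.camera('top')
for n,z in dict(tube_rack=78,cold_block=30,balance=34).items():print(rect(p,n,z))
E
```

```text
block [447.1 105.5  30. ] [447.8 202.5  30. ]
racktop [455.6 124.6  78.6] [456.3 182.3  78.6] bottom [455.6 122.9  42.6] [456.  186.   42.6]
[]
[]
[('balance', 0.98, [496.5, -125.9], [143.7, 124.0], -1.8, '')]
```

```bash

python3 -m crank '[{"offset":[0.0015,0,-0.003],"spin":0},{"offset":[0.0015,0,-0.006],"spin":0},{"offset":[0.0015,0,-0.009],"spin":0},{"offset":[0.0015,0,-0.011],"spin":0},{"offset":[0.0015,0,-0.012],"spin":0},{"offset":[0.0015,0,-0.0125],"spin":0},{"offset":[0.0015,0,-0.0125],"spin":0},{"offset":[0.0015,0,-0.0125],"spin":0}]'
```

```text
clock: 9.37
eef_pos: [510.7, 153.1, 40.2]
eef_rot: [3.137, 0.003, 3.136]
wrist_force: [-1.2, -0.7, 1.3]
finger_gap: 59.5
```

```bash

python3 -m crank '[{"offset":[0,0,0],"spin":0},{"offset":[0,0,0],"spin":0},{"offset":[0,0,0],"spin":0},{"offset":[0,0,0],"spin":0},{"offset":[0,0,0.01],"spin":0},{"offset":[0,0,0.035],"spin":0},{"offset":[0,0,0.07],"spin":0},{"offset":[0,0,0.11],"spin":0}]' 0.85
python3 -m crank '[{"offset":[0,0,0.03],"spin":-6},{"offset":[0.01,0.02,0.06],"spin":-12},{"offset":[0.015,0.05,0.08],"spin":-18},{"offset":[0.02,0.08,0.09],"spin":-24},{"offset":[0.03,0.11,0.09],"spin":-30},{"offset":[0.04,0.13,0.09],"spin":-36},{"offset":[0.04,0.13,0.09],"spin":-43},{"offset":[0.04,0.13,0.09],"spin":-50}]'
python3 look.py wh tube_rack cold_block bottle
```

```text
clock: 10.03
eef_pos: [509.8, 152.9, 151.2]
eef_rot: [3.138, 0.001, 3.136]
wrist_force: [0.9, 0.7, 0.7]
finger_gap: 79.7
clock: 10.7
eef_pos: [549.7, 284.0, 241.4]
eef_rot: [3.138, 0.001, 2.259]
wrist_force: [-0.6, -0.9, 0.2]
finger_gap: 79.8
10.75 [549.7 283.4 241.6] [1.798e+02 1.000e-01 1.289e+02] 79.6 [ 0.42  0.43  1.26  0.    1.45 -0.26]
('tube_rack', 0.97, [512.2, 145.0], [117.6, 78.7], -0.1, '')
('cold_block', 0.96, [510.8, 160.3], [130.5, 105.8], -0.2, '')
('bottle', 0.93, [627.9, 283.3], [78.8, 57.7], -22.4, '')
('bottle', 0.84, [663.8, 442.9], [94.5, 59.6], 39.4, '')
('bottle', 0.79, [576.4, 376.0], [65.0, 57.6], 43.8, '')
```

View pics/wh.png

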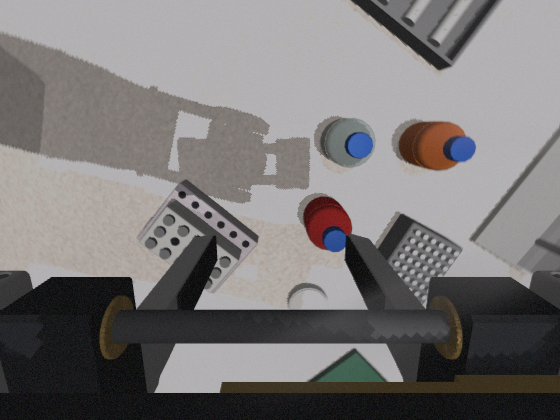

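The clear bottle is in view with its cap at (359,145), red at (335,238) and orange at (460,148). The rack stands on the block at (200,235).

```bash
python3 - <<'E'
from h import *
w=wrist();a=cv2.cvtColor(w['pixels'],cv2.COLOR_RGB2HSV)
m=((a[...,0]>100)&(a[...,0]<130)&(a[...,1]>150)).astype(np.uint8)
n,_,st,c=cv2.connectedComponentsWithStats(m)
for i in range(1,n):
    if st[i,4]>150: print(c[i].round(1),st[i,4],ray(w,c[i],103).round(1))
E
```

```text
[359.6 143.9] 534 [575.3 376.6 103. ]
[462.4 149.5] 426 [659.3 439.7 103. ]
[334.7 238. ] 453 [624.2 285.9 103. ]
```

```bash

python3 -m crank '[{"offset":[0.004,0.015,0],"spin":-6.5},{"offset":[0.01,0.035,-0.01],"spin":-13},{"offset":[0.016,0.055,-0.03],"spin":-19.5},{"offset":[0.022,0.078,-0.06],"spin":-26},{"offset":[0.026,0.093,-0.085],"spin":-32.5},{"offset":[0.026,0.093,-0.1],"spin":-39},{"offset":[0.026,0.093,-0.1],"spin":-45.5},{"offset":[0.026,0.093,-0.1],"spin":-52}]' 0.9
python3 look.py wi bottle
python3 - <<'E'
from h import *
w=wrist();a=cv2.cvtColor(w['pixels'],cv2.COLOR_RGB2HSV)
m=((a[...,0]>100)&(a[...,0]<130)&(a[...,1]>150)).astype(np.uint8)
n,_,st,c=cv2.connectedComponentsWithStats(m)
for i in range(1,n):
    if st[i,4]>150: print(c[i].round(1),st[i,4],ray(w,c[i],103).round(1))
E
```

```text
clock: 11.62
eef_pos: [575.4, 375.4, 140.3]
eef_rot: [3.139, 0.003, 1.358]
wrist_force: [-0.3, 0.7, -0.0]
finger_gap: 84.7
11.67 [575.7 375.5 141.3] [1.798e+02 1.000e-01 7.730e+01] 84.5 [ 0.53  0.66  1.15 -0.    1.33  0.75]
('bottle', 0.86, [661.0, 439.9], [67.1, 58.9], 8.6, '')
('bottle', 0.81, [576.3, 375.3], [67.6, 58.3], 77.8, '')
('bottle', 0.74, [616.9, 286.0], [81.1, 39.9], -80.5, '')
[379.5 112.9] 1259 [658.  441.1 103. ]
[281.3 223.3] 973 [576.8 378.5 103. ]
```

View pics/wi.png

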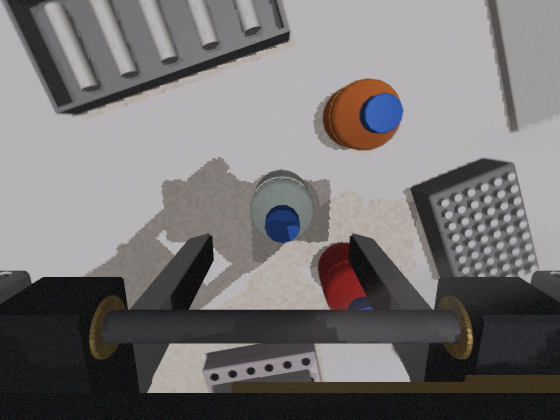

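```bash

python3 -m crank '[{"offset":[0.001,0.002,-0.02],"spin":0},{"offset":[0.001,0.002,-0.045],"spin":0},{"offset":[0.001,0.002,-0.07],"spin":0},{"offset":[0.001,0.002,-0.095],"spin":0},{"offset":[0.001,0.002,-0.11],"spin":0},{"offset":[0.001,0.002,-0.116],"spin":0},{"offset":[0.001,0.002,-0.116],"spin":0},{"offset":[0.001,0.002,-0.116],"spin":0}]'
python3 -m crank '[{"offset":[0,0,0],"spin":0},{"offset":[0,0,0],"spin":0},{"offset":[0,0,0],"spin":0},{"offset":[0,0,0],"spin":0},{"offset":[0,0,0],"spin":0},{"offset":[0,0,0],"spin":0},{"offset":[0,0,0],"spin":0},{"offset":[0,0,0],"spin":0}]' 0.5 25
python3 -m crank '[{"offset":[0,0,0.01],"spin":0},{"offset":[0,0,0.025],"spin":0},{"offset":[0,0,0.045],"spin":0},{"offset":[0,0,0.07],"spin":0},{"offset":[0,0,0.095],"spin":0},{"offset":[0,0,0.11],"spin":0},{"offset":[0,0,0.115],"spin":0},{"offset":[0,0,0.115],"spin":0}]'
```

```text
clock: 12.43
eef_pos: [577.5, 377.8, 27.4]
eef_rot: [3.136, -0.0, 1.366]
wrist_force: [-0.4, 0.0, 0.4]
finger_gap: 84.6
clock: 13.1
eef_pos: [577.5, 377.9, 27.8]
eef_rot: [3.136, -0.0, 1.366]
wrist_force: [-1.7, -0.1, 5.2]
finger_gap: 55.8
clock: 13.77
eef_pos: [577.9, 378.0, 144.1]
eef_rot: [3.134, -0.002, 1.366]
wrist_force: [-0.5, 0.4, -2.8]
finger_gap: 55.8
```

```bash

python3 -m crank '[{"offset":[-0.002,-0.01,0.005],"spin":0},{"offset":[-0.006,-0.035,0.01],"spin":0},{"offset":[-0.01,-0.068,0.01],"spin":0},{"offset":[-0.015,-0.102,0.01],"spin":0},{"offset":[-0.02,-0.136,0.01],"spin":0},{"offset":[-0.025,-0.17,0.01],"spin":0},{"offset":[-0.03,-0.204,0.01],"spin":0},{"offset":[-0.034,-0.238,0.01],"spin":0}]'
python3 -m crank '[{"offset":[-0.005,-0.034,0],"spin":0},{"offset":[-0.01,-0.068,0],"spin":0},{"offset":[-0.015,-0.102,0],"spin":0},{"offset":[-0.02,-0.136,0],"spin":0},{"offset":[-0.025,-0.17,0],"spin":0},{"offset":[-0.03,-0.2,0],"spin":0},{"offset":[-0.033,-0.22,0],"spin":0},{"offset":[-0.033,-0.23,0],"spin":0}]'
python3 look.py wj balance
python3 - <<'E'
import cv2
a=cv2.imread('pics/wj.png');cv2.imwrite('pics/wj2.png',cv2.resize(a,(800,600),interpolation=cv2.INTER_CUBIC))
E
```

```text
clock: 14.43
eef_pos: [542.3, 137.8, 152.9]
eef_rot: [3.136, -0.001, 1.366]
wrist_force: [0.5, -0.7, -2.8]
finger_gap: 55.6
clock: 15.1
eef_pos: [507.7, -94.6, 151.9]
eef_rot: [3.138, -0.0, 1.364]
wrist_force: [0.7, -0.5, -2.9]
finger_gap: 55.6
15.15 [508.3 -94.9 152.1] [179.8  -0.   78.1] 55.1 [-0.26  0.28  1.68  0.    1.18 -0.05]
('balance', 0.91, [494.4, -100.7], [139.8, 79.0], -1.8, '')
```

View pics/wj2.png

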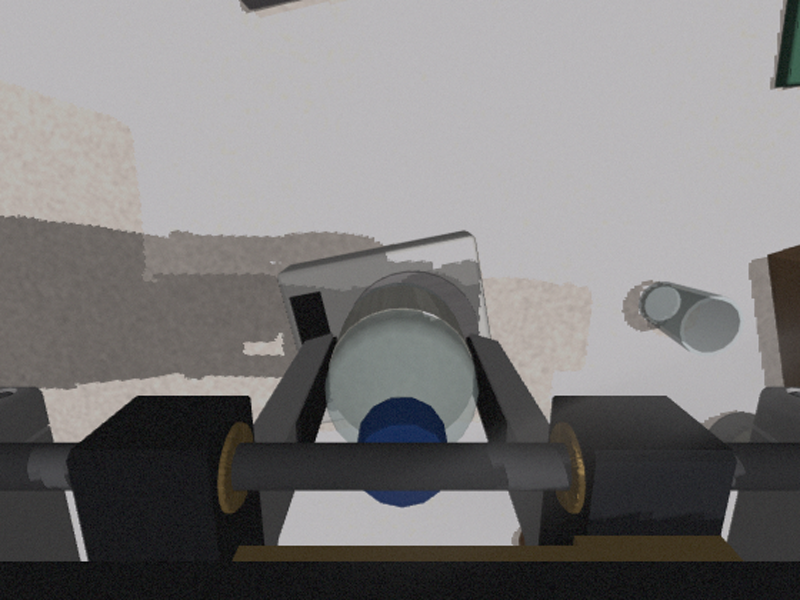

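The balance's left edge runs from (283,268) to (470,233), with the pan arc topping out at (415,271). The bottle hangs above it.

```bash
python3 - <<'E'
from h import *
w=wrist();k=560/800
f=lambda u,v,z:ray(w,(u*k,v*k),z).round(1)
print(f(283,268,34),f(472,233,34), 'panedge',f(415,271,45),f(474,310,45),f(350,310,45))
print('fwd far edge',f(480,268,34),f(490,330,34))
import numpy as np
P=np.array([f(*q,45)[:2] for q in [(372,283),(390,275),(415,271),(440,276),(462,292),(474,312),(481,336)]])
from scipy.optimize import least_squares
r=least_squares(lambda c:np.hypot(*(P-c).T)-46,[508,-127]);print(r.x,r.fun.round(1))
E
```

```text
[432.5 -62.5  34. ] [563.3 -65.6  34. ] panedge [520.7 -80.9  45. ] [ 554.5 -115.5   45. ] [472.3 -98.2  45. ]
fwd far edge [564.7 -90.3  34. ] [ 564.4 -136.1   34. ]
[ 509.86224252 -125.59510033] [ 0.5 -0.1 -0.   0.2 -0.3 -0.8  1.2]
```

```bash

python3 -m crank '[{"offset":[0.002,-0.01,0],"spin":0},{"offset":[0.002,-0.02,-0.005],"spin":0},{"offset":[0.002,-0.028,-0.015],"spin":0},{"offset":[0.002,-0.031,-0.03],"spin":0},{"offset":[0.002,-0.031,-0.045],"spin":0},{"offset":[0.002,-0.031,-0.057],"spin":0},{"offset":[0.002,-0.031,-0.065],"spin":0},{"offset":[0.002,-0.031,-0.065],"spin":0}]'
python3 look.py wk bottle balance
```

```text
clock: 15.92
eef_pos: [509.9, -123.0, 85.0]
eef_rot: [3.141, -0.001, 1.365]
wrist_force: [-1.2, -1.1, -2.9]
finger_gap: 55.6
15.97 [ 510.5 -123.1   86.3] [ 1.799e+02 -1.000e-01  7.820e+01] 55.8 [-0.31  0.38  1.72  0.    1.05 -0.1 ]
('bottle', 0.92, [504.0, -148.1], [93.5, 84.4], 78.2, '')
('balance', 0.75, [494.5, -107.0], [138.7, 86.4], 0.5, '')
```

View pics/wk.png

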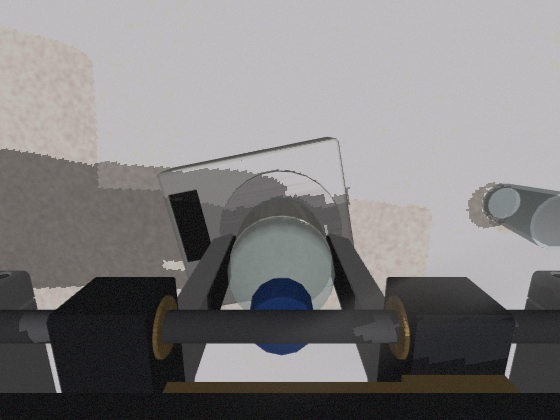

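The pan arc spans columns 222–345 with its top at row 170, and the bottle is near its middle. I'll refit, then descend slowly.

```bash
python3 - <<'E'
from h import *
w=wrist()
from scipy.optimize import least_squares
P=np.array([ray(w,q,45)[:2] for q in [(222,215),(232,193),(252,177),(282,170),(310,177),(334,195)]])
r=least_squares(lambda c:np.hypot(*(P-c).T)-46,[508,-127]);print(r.x,r.fun.round(1))
# bottle cap: left/right/bottom
print(manip.read_state()['eef_pos'])
z=86.3-27.6
print('cap ctr',ray(w,(281.5,315),z+105).round(1),'bottom rim of cap',ray(w,(281.5,354),z+105).round(1))
E
```

```text
[ 511.1070272  -126.77052235] [ 0.2  0.5 -0.1 -0.4 -0.6  1. ]
[ 511.29751501 -123.26846512   87.93313976]
cap ctr [ 511.6 -119.9  163.7] bottom rim of cap [ 508.  -137.   163.7]
```

```bash

python3 -m crank '[{"offset":[0,-0.001,-0.002],"spin":0},{"offset":[0,-0.002,-0.004],"spin":0},{"offset":[0,-0.003,-0.006],"spin":0},{"offset":[0,-0.003,-0.008],"spin":0},{"offset":[0,-0.003,-0.0095],"spin":0},{"offset":[0,-0.003,-0.0105],"spin":0},{"offset":[0,-0.003,-0.011],"spin":0},{"offset":[0,-0.003,-0.011],"spin":0}]'
python3 -c "
from h import *
print([manip.read_state()['eef_pos'].round(1) for _ in range(2)])"
```

```text
clock: 16.78
eef_pos: [511.3, -126.2, 76.8]
eef_rot: [3.136, -0.001, 1.365]
wrist_force: [-0.5, 0.1, -2.5]
finger_gap: 55.9
[array([ 511.3, -126.2,   76.8]), array([ 511.3, -126.2,   76.8])]
```

```bash

python3 -m crank '[{"offset":[0,0,-0.0005],"spin":0},{"offset":[0,0,-0.001],"spin":0},{"offset":[0,0,-0.0015],"spin":0},{"offset":[0,0,-0.002],"spin":0},{"offset":[0,0,-0.0025],"spin":0},{"offset":[0,0,-0.003],"spin":0},{"offset":[0,0,-0.003],"spin":0},{"offset":[0,0,-0.003],"spin":0}]'
```

```text
clock: 17.45
eef_pos: [511.2, -126.3, 73.8]
eef_rot: [3.137, -0.001, 1.365]
wrist_force: [-0.5, -0.8, -2.9]
finger_gap: 55.9
```

```bash

python3 -m crank '[{"offset":[0,0,-0.0003],"spin":0},{"offset":[0,0,-0.0006],"spin":0},{"offset":[0,0,-0.0009],"spin":0},{"offset":[0,0,-0.0012],"spin":0},{"offset":[0,0,-0.0012],"spin":0},{"offset":[0,0,-0.0012],"spin":0},{"offset":[0,0,-0.0012],"spin":0},{"offset":[0,0,-0.0012],"spin":0}]'
```

```text
clock: 18.12
eef_pos: [511.3, -126.2, 72.8]
eef_rot: [3.136, -0.001, 1.365]
wrist_force: [-2.0, 0.9, 2.9]
finger_gap: 55.6
```

```bash

python3 -m crank '[{"offset":[0,0,0],"spin":0},{"offset":[0,0,0],"spin":0},{"offset":[0,0,0],"spin":0},{"offset":[0,0,0],"spin":0},{"offset":[0,0,0.01],"spin":0},{"offset":[0,0,0.03],"spin":0},{"offset":[0,0,0.06],"spin":0},{"offset":[0,0,0.1],"spin":0}]' 0.85
python3 -m crank '[{"offset":[0,0,0.04],"spin":0},{"offset":[-0.01,-0.025,0.06],"spin":6},{"offset":[-0.022,-0.06,0.06],"spin":12},{"offset":[-0.036,-0.095,0.06],"spin":18},{"offset":[-0.05,-0.13,0.06],"spin":24},{"offset":[-0.06,-0.16,0.06],"spin":30},{"offset":[-0.07,-0.18,0.06],"spin":36},{"offset":[-0.07,-0.18,0.06],"spin":42}]'
python3 look.py wl balance bottle reservoir jar
```

```text
clock: 18.78
eef_pos: [510.2, -125.9, 172.8]
eef_rot: [3.14, -0.001, 1.365]
wrist_force: [-0.7, -0.5, 0.2]
finger_gap: 80.0
clock: 19.45
eef_pos: [438.4, -309.1, 233.4]
eef_rot: [3.14, -0.001, 2.1]
wrist_force: [-0.3, 0.2, 0.6]
finger_gap: 79.9
19.5 [ 439.2 -307.6  233.4] [179.9  -0.  120.8] 79.6 [-0.68  0.25  1.52  0.    1.37 -1.22]
('balance', 0.64, [491.6, -130.0], [140.3, 123.0], -1.0, 'EDGE')
('balance', 0.42, [728.4, -270.8], [63.5, 20.5], 30.3, '')
('bottle', 0.59, [530.7, -104.9], [108.6, 67.0], 40.8, '')
('reservoir', 0.69, [408.9, -379.8], [121.9, 55.1], -32.1, '')
('reservoir', 0.18, [568.4, -362.8], [57.6, 15.3], -38.9, '')
('jar', 0.82, [568.9, -362.9], [57.6, 14.9], -38.9, '')
```

View pics/wl.png

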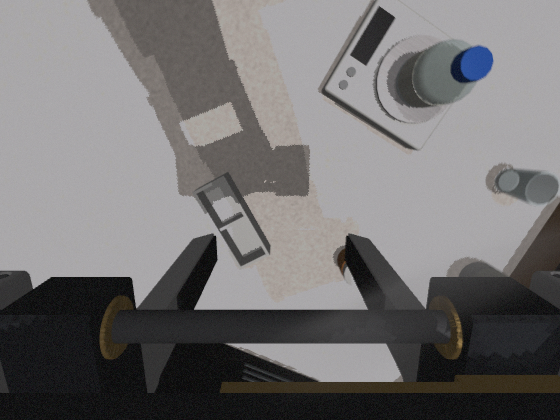

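The bottle stands on the pan (base near (425,80)), and the reservoir is at (232,220). I'll move over the reservoir.

```bash

python3 -m crank '[{"offset":[-0.006,-0.015,-0.01],"spin":5},{"offset":[-0.013,-0.032,-0.03],"spin":10},{"offset":[-0.022,-0.053,-0.06],"spin":16},{"offset":[-0.03,-0.072,-0.09],"spin":22},{"offset":[-0.03,-0.072,-0.12],"spin":27},{"offset":[-0.03,-0.072,-0.14],"spin":27},{"offset":[-0.03,-0.072,-0.15],"spin":27},{"offset":[-0.03,-0.072,-0.15],"spin":27}]' 0.85
python3 look.py wm reservoir
python3 - <<'E'
from h import *
w=wrist()
m=manip.masks_of(w,'reservoir')
if m:
    b=cv2.boundingRect(np.asarray(m[0]['mask']).astype(np.uint8));print(b)
    x,y,ww,hh=b;x=max(x-15,0);y=max(y-15,0)
    c=cv2.cvtColor(w['pixels'],cv2.COLOR_RGB2BGR)[y:y+hh+30,x:x+ww+30];print(x,y);cv2.imwrite('pics/wm2.png',cv2.resize(c,None,fx=3,fy=3,interpolation=cv2.INTER_CUBIC))
E
```

```text
clock: 20.37
eef_pos: [410.3, -376.3, 81.6]
eef_rot: [3.139, -0.004, 2.565]
wrist_force: [0.1, 0.3, 0.1]
finger_gap: 80.3
20.42 [ 410.8 -376.9   83.3] [ 1.799e+02 -1.000e-01  1.470e+02] 79.7 [-0.81  0.45  1.62  0.    1.07 -1.8 ]
(239, 143, 64, 152)
224 128
```

View pics/wm2.png

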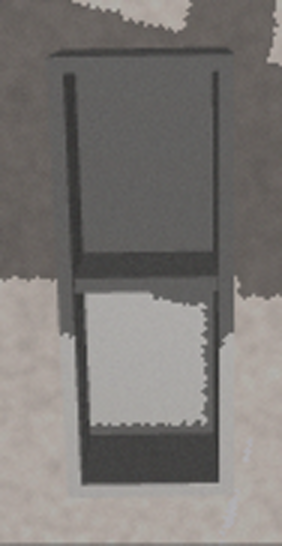

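The reservoir's rim corners in the crop are about (50,57), (232,55), (72,492) and (222,487), with the cross wall at row 283.

```bash
python3 - <<'E'
from h import *
w=wrist()
P=np.array([ray(w,(224+u/3,128+v/3),34)[:2] for u,v in [(50,57),(232,55),(222,489),(72,492)]])
print(P.round(1),P.mean(0).round(1));d=(P[0]+P[1]-P[2]-P[3])/2
print(np.hypot(*d),np.degrees(np.arctan2(d[1],d[0])),manip.read_state()['eef_pos'],np.degrees(manip.read_state()['eef_rot']))
print('wall',ray(w,(224+147/3,128+283/3),34))
E
```

```text
[[ 346.1 -370.8]
 [ 369.9 -333.2]
 [ 468.4 -398.1]
 [ 446.6 -433.3]] [ 407.8 -383.8]
118.16818004202753 147.38156834985398 [ 411.21687115 -377.69796212   84.851808  ] [1.79929255e+02 9.20364079e-02 1.47056069e+02]
wall [ 407.31412795 -382.6662361    34.        ]
```

```bash

python3 -m crank '[{"offset":[-0.0035,-0.005,-0.02],"spin":0.3},{"offset":[-0.0035,-0.005,-0.04],"spin":0.3},{"offset":[-0.0035,-0.005,-0.06],"spin":0.3},{"offset":[-0.0035,-0.005,-0.072],"spin":0.3},{"offset":[-0.0035,-0.005,-0.076],"spin":0.3},{"offset":[-0.0035,-0.005,-0.076],"spin":0.3},{"offset":[-0.0035,-0.005,-0.076],"spin":0.3},{"offset":[-0.0035,-0.005,-0.076],"spin":0.3}]'
python3 -m crank '[{"offset":[0,0,0],"spin":0},{"offset":[0,0,0],"spin":0},{"offset":[0,0,0],"spin":0},{"offset":[0,0,0],"spin":0},{"offset":[0,0,0],"spin":0},{"offset":[0,0,0],"spin":0},{"offset":[0,0,0],"spin":0},{"offset":[0,0,0],"spin":0}]' 0.4 15
```

```text
clock: 21.28
eef_pos: [408.2, -383.2, 10.1]
eef_rot: [3.141, 0.003, 2.572]
wrist_force: [-0.2, -0.5, 0.2]
finger_gap: 79.8
clock: 21.95
eef_pos: [408.3, -383.2, 10.1]
eef_rot: [3.141, 0.003, 2.572]
wrist_force: [0.0, 0.0, 2.0]
finger_gap: 46.0
```

```bash

python3 -m crank '[{"offset":[0,0,0.012],"spin":0},{"offset":[0,0,0.035],"spin":0},{"offset":[0,0,0.065],"spin":0},{"offset":[0,0,0.1],"spin":0},{"offset":[0,0,0.135],"spin":4},{"offset":[0,0.005,0.17],"spin":8},{"offset":[0,0.015,0.19],"spin":12},{"offset":[0,0.04,0.195],"spin":16}]'
python3 -m crank '[{"offset":[0,0.03,0],"spin":4},{"offset":[0,0.065,0],"spin":8},{"offset":[0,0.1,0],"spin":12},{"offset":[0,0.135,0],"spin":16},{"offset":[0,0.17,0],"spin":16.2},{"offset":[0.01,0.205,0],"spin":16.2},{"offset":[0.025,0.24,0],"spin":16.2},{"offset":[0.04,0.275,0],"spin":16.2}]'
python3 -m crank '[{"offset":[0.015,0.03,0],"spin":0},{"offset":[0.03,0.055,0],"spin":0},{"offset":[0.045,0.075,0],"spin":0},{"offset":[0.057,0.083,-0.02],"spin":0},{"offset":[0.063,0.083,-0.05],"spin":0},{"offset":[0.063,0.083,-0.08],"spin":0},{"offset":[0.063,0.083,-0.105],"spin":0},{"offset":[0.063,0.083,-0.115],"spin":0}]'
python3 look.py wn
```

```text
clock: 22.62
eef_pos: [408.7, -344.9, 209.9]
eef_rot: [-3.139, 0.009, 2.853]
wrist_force: [-0.2, -0.2, -1.3]
finger_gap: 46.0
clock: 23.28
eef_pos: [448.7, -68.1, 211.1]
eef_rot: [-3.139, 0.01, 3.135]
wrist_force: [0.8, -0.8, -0.4]
finger_gap: 46.0
clock: 23.95
eef_pos: [510.3, 15.0, 93.5]
eef_rot: [-3.139, 0.006, 3.135]
wrist_force: [-1.1, 0.3, -0.7]
finger_gap: 45.9
24.0 [510.2  15.   93.4] [-179.8    0.3  179.6] 45.8 [-0.04  0.34  1.76 -0.    1.05 -1.6 ]
```

View pics/wn.png

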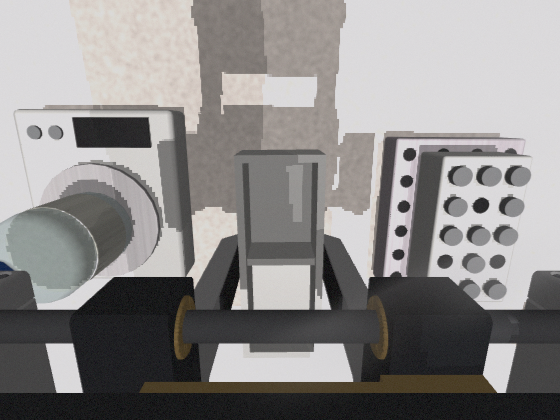

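The balance's inner corner is at (186,112), the block's inner near corner at (386,139), and the reservoir rim's near corners at (237,152) and (325,152).

```bash
python3 - <<'E'
from h import *
w=wrist();f=lambda q,z:ray(w,q,z)[:2].round(1)
print('bal',f((186,112),34),f((192,260),34),'bal outer',f((18,114),34));print('block',f((386,140),30),f((376,265),30),f((522,139),30))
print('res',f((237,152),117.3),f((325,152),117.3),'wall',f((281,250),117.3))
print('pan',[f(q,45) for q in [(98,162),(158,228),(40,205)]])
s=manip.read_state();print(s['eef_pos'].round(1))
E
```

```text
bal [426.5 -54.8] [545.  -59.9] bal outer [ 427.  -179.3]
block [447.9  95.7] [552.3  95.6] [447.8 199.6]
res [448.8  -6.5] [449.1  37.1] wall [501.1  15. ]
pan [array([ 461.6, -119.1]), array([512.8, -80.6]), array([ 493.9, -168.5])]
[511.1  14.9  95.5]
```

```bash

python3 -m crank '[{"offset":[0.001,0,-0.015],"spin":0},{"offset":[0.001,0,-0.035],"spin":0},{"offset":[0.001,0,-0.055],"spin":0},{"offset":[0.001,0,-0.07],"spin":0},{"offset":[0.001,0,-0.078],"spin":0},{"offset":[0.001,0,-0.08],"spin":0},{"offset":[0.001,0,-0.08],"spin":0},{"offset":[0.001,0,-0.08],"spin":0}]'
python3 -m crank '[{"offset":[0,0,-0.001],"spin":0},{"offset":[0,0,-0.002],"spin":0},{"offset":[0,0,-0.003],"spin":0},{"offset":[0,0,-0.004],"spin":0},{"offset":[0,0,-0.0043],"spin":0},{"offset":[0,0,-0.0043],"spin":0},{"offset":[0,0,-0.0043],"spin":0},{"offset":[0,0,-0.0043],"spin":0}]'
python3 look.py wo balance cold_block reservoir
```

```text
clock: 24.72
eef_pos: [512.9, 14.8, 16.9]
eef_rot: [-3.139, 0.01, 3.135]
wrist_force: [0.9, -0.9, -0.5]
finger_gap: 45.8
clock: 25.38
eef_pos: [512.9, 14.8, 12.6]
eef_rot: [-3.139, 0.01, 3.135]
wrist_force: [-0.7, -0.4, -0.1]
finger_gap: 45.8
25.43 [512.9  14.8  12.6] [-179.8    0.6  179.6] 45.8 [-0.04  0.47  1.8  -0.    0.87 -1.6 ]
('balance', 0.63, [482.7, -94.2], [116.6, 82.3], -0.4, 'EDGE')
('cold_block', 0.78, [489.3, 124.2], [88.2, 68.8], -0.6, 'EDGE')
('reservoir', 0.64, [496.1, 14.5], [91.0, 46.6], 0.1, '')
```

```bash

python3 -m crank '[{"offset":[0,0,-0.001],"spin":0},{"offset":[0,0,-0.0015],"spin":0},{"offset":[0,0,-0.002],"spin":0},{"offset":[0,0,-0.0022],"spin":0},{"offset":[0,0,-0.0022],"spin":0},{"offset":[0,0,-0.0022],"spin":0},{"offset":[0,0,-0.0022],"spin":0},{"offset":[0,0,-0.0022],"spin":0}]'
python3 -m crank '[{"offset":[0,0,0],"spin":0},{"offset":[0,0,0],"spin":0},{"offset":[0,0,0],"spin":0},{"offset":[0,0,0],"spin":0},{"offset":[0,0,0.01],"spin":0},{"offset":[0,0,0.035],"spin":0},{"offset":[0,0,0.07],"spin":0},{"offset":[0,0,0.11],"spin":0}]' 0.75
python3 -m crank '[{"offset":[-0.02,0,0.03],"spin":0},{"offset":[-0.05,0,0.065],"spin":0},{"offset":[-0.08,0,0.09],"spin":0},{"offset":[-0.1,0,0.1],"spin":0},{"offset":[-0.1,0,0.1],"spin":0},{"offset":[-0.1,0,0.1],"spin":0},{"offset":[-0.1,0,0.1],"spin":0},{"offset":[-0.1,0,0.1],"spin":0}]'
python3 look.py wp balance cold_block reservoir
python3 - <<'E'
from h import *
p=manip.camera('top');save(p,'t1')
for n,z in dict(reservoir=34,cold_block=30,balance=34,tube_rack=68,bottle=85,jar=24).items():print(rect(p,n,z))
E
```

```text
clock: 26.25
eef_pos: [512.9, 14.8, 10.4]
eef_rot: [-3.139, 0.01, 3.135]
wrist_force: [-0.2, 0.2, -0.2]
finger_gap: 45.9
clock: 26.92
eef_pos: [511.9, 14.9, 121.4]
eef_rot: [-3.139, 0.007, 3.135]
wrist_force: [0.9, -0.7, 0.0]
finger_gap: 70.8
clock: 27.58
eef_pos: [412.3, 14.8, 220.8]
eef_rot: [-3.139, 0.006, 3.135]
wrist_force: [0.3, 0.3, 0.1]
finger_gap: 70.2
27.63 [412.2  14.8 220.6] [-179.8    0.3  179.6] 70.3 [-0.05 -0.03  1.86 -0.    1.31 -1.61]
('balance', 0.78, [469.9, -122.8], [125.4, 107.7], 89.6, '')
('cold_block', 0.75, [460.7, 150.3], [106.1, 46.3], 89.6, '')
('reservoir', 0.7, [506.7, 13.9], [129.4, 47.8], -0.3, '')
[('reservoir', 0.87, [525.6, 15.3], [100.7, 47.0], 0.6, '')]
[('cold_block', 0.98, [512.8, 153.5], [130.3, 100.2], 0.6, '')]
[('balance', 0.62, [496.1, -126.3], [138.8, 124.0], -0.6, '')]
[('tube_rack', 0.85, [512.3, 151.9], [109.6, 60.3], 0.6, '')]
[('bottle', 0.86, [650.4, 426.6], [66.9, 61.4], -89.3, ''), ('bottle', 0.84, [620.2, 276.6], [64.2, 54.1], 37.8, ''), ('bottle', 0.59, [513.3, -126.2], [57.2, 57.1], -89.4, '')]
[('jar', 0.48, [584.2, -355.7], [47.7, 41.8], -45.6, '')]
```

View pics/wp.png

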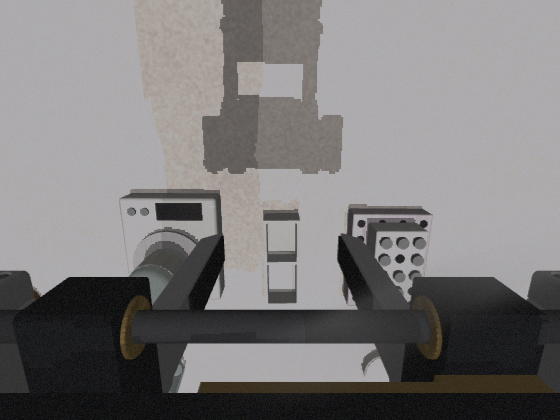

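The reservoir stands square between the two fixtures (column 281, rows 212–302). Next is the jar.

```bash

python3 -m crank '[{"offset":[0.01,-0.03,0],"spin":0},{"offset":[0.02,-0.065,0],"spin":0},{"offset":[0.035,-0.1,0],"spin":0},{"offset":[0.05,-0.135,0],"spin":0},{"offset":[0.065,-0.17,0],"spin":0},{"offset":[0.08,-0.205,0],"spin":0},{"offset":[0.095,-0.24,0],"spin":0},{"offset":[0.11,-0.275,0],"spin":0}]'
python3 -m crank '[{"offset":[0.015,-0.03,0],"spin":0},{"offset":[0.03,-0.06,0],"spin":0},{"offset":[0.045,-0.085,-0.01],"spin":0},{"offset":[0.058,-0.095,-0.03],"spin":0},{"offset":[0.062,-0.096,-0.055],"spin":0},{"offset":[0.062,-0.096,-0.08],"spin":0},{"offset":[0.062,-0.096,-0.09],"spin":0},{"offset":[0.062,-0.096,-0.09],"spin":0}]'
python3 look.py wq jar
```

```text
clock: 28.8
eef_pos: [522.3, -262.1, 221.2]
eef_rot: [-3.139, 0.007, 3.135]
wrist_force: [-0.2, -0.5, -0.1]
finger_gap: 70.3
clock: 29.47
eef_pos: [583.4, -357.5, 128.4]
eef_rot: [-3.142, 0.003, 3.135]
wrist_force: [-0.5, 0.5, -0.4]
finger_gap: 70.4
29.52 [ 584.1 -357.9  130.9] [-179.9    0.4  179.6] 70.6 [-0.6   0.66  1.17  0.    1.3  -2.17]
('jar', 0.94, [579.5, -356.9], [47.1, 37.7], -0.4, '')
```

View pics/wq.png

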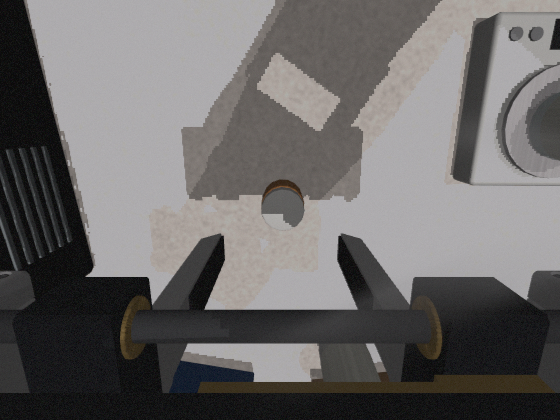

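The jar's white cap is centred at about (282.5,206).

```bash
python3 - <<'E'
from h import *
w=wrist()
print(ray(w,(282.5,206.5),48).round(1),ray(w,(282.5,186),48).round(1),ray(w,(282.5,227),48).round(1),ray(w,(261,206),48).round(1),ray(w,(304,206),48).round(1),manip.read_state()['eef_pos'].round(1))
E
```

```text
[ 580.4 -357.1   48. ] [ 562. -357.   48.] [ 599.4 -357.2   48. ] [ 579.8 -376.    48. ] [ 580.  -338.1   48. ] [ 584.9 -358.4  133.3]
```

```bash

python3 -m crank '[{"offset":[-0.0045,0.001,-0.02],"spin":0},{"offset":[-0.0045,0.001,-0.045],"spin":0},{"offset":[-0.0045,0.001,-0.07],"spin":0},{"offset":[-0.0045,0.001,-0.095],"spin":0},{"offset":[-0.0045,0.001,-0.115],"spin":0},{"offset":[-0.0045,0.001,-0.126],"spin":0},{"offset":[-0.0045,0.001,-0.127],"spin":0},{"offset":[-0.0045,0.001,-0.127],"spin":0}]'
python3 -m crank '[{"offset":[0,0,0],"spin":0},{"offset":[0,0,0],"spin":0},{"offset":[0,0,0],"spin":0},{"offset":[0,0,0],"spin":0},{"offset":[0,0,0],"spin":0},{"offset":[0,0,0],"spin":0},{"offset":[0,0,0],"spin":0},{"offset":[0,0,0],"spin":0}]' 0.35 15
python3 -m crank '[{"offset":[0,0,0.012],"spin":0},{"offset":[0,0,0.035],"spin":0},{"offset":[0,0,0.065],"spin":0},{"offset":[0,0,0.1],"spin":0},{"offset":[0,0,0.135],"spin":0},{"offset":[0,0,0.17],"spin":0},{"offset":[0,0.01,0.19],"spin":0},{"offset":[0.005,0.03,0.195],"spin":0}]'
```

```text
clock: 30.28
eef_pos: [580.9, -357.7, 7.6]
eef_rot: [-3.137, 0.011, 3.135]
wrist_force: [-0.2, -0.2, 0.6]
finger_gap: 70.6
clock: 30.95
eef_pos: [581.1, -357.7, 8.0]
eef_rot: [-3.137, 0.011, 3.135]
wrist_force: [-1.4, 1.5, 5.0]
finger_gap: 39.6
clock: 31.62
eef_pos: [586.2, -329.6, 208.5]
eef_rot: [-3.133, 0.016, 3.133]
wrist_force: [0.9, 0.1, -1.0]
finger_gap: 39.6
```

```bash

python3 -m crank '[{"offset":[0.003,0.03,0],"spin":0},{"offset":[0.006,0.065,0],"spin":0},{"offset":[0.01,0.1,0],"spin":0},{"offset":[0.013,0.135,0],"spin":0},{"offset":[0.016,0.17,0],"spin":0},{"offset":[0.019,0.205,0],"spin":0},{"offset":[0.022,0.24,0],"spin":0},{"offset":[0.025,0.275,0],"spin":0}]'
python3 -m crank '[{"offset":[0.002,0.025,0],"spin":0},{"offset":[0.004,0.045,0],"spin":0},{"offset":[0.006,0.06,-0.01],"spin":0},{"offset":[0.007,0.067,-0.03],"spin":0},{"offset":[0.007,0.069,-0.06],"spin":0},{"offset":[0.007,0.069,-0.09],"spin":0},{"offset":[0.007,0.069,-0.11],"spin":0},{"offset":[0.007,0.069,-0.12],"spin":0}]'
python3 look.py wr reservoir
```

```text
clock: 32.28
eef_pos: [610.9, -53.0, 209.3]
eef_rot: [-3.132, 0.017, 3.133]
wrist_force: [0.3, 0.2, -0.4]
finger_gap: 39.5
clock: 32.95
eef_pos: [616.5, 15.8, 85.8]
eef_rot: [-3.132, 0.013, 3.132]
wrist_force: [0.2, -0.5, -0.2]
finger_gap: 39.5
33.0 [616.4  15.7  85.4] [-179.5    0.7  179.5] 39.7 [-0.03  0.56  1.45 -0.01  1.12 -1.59]
('reservoir', 0.97, [518.3, 14.5], [109.5, 46.1], 0.2, 'EDGE')
```

View pics/wr.png

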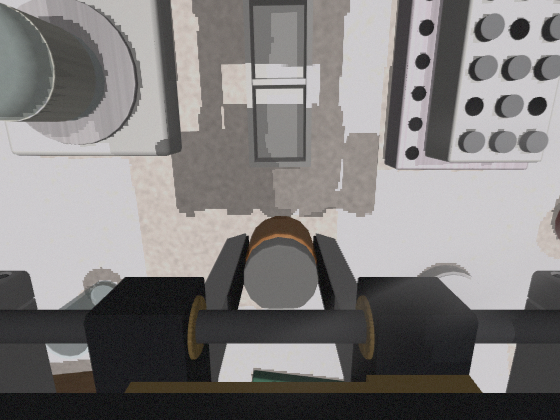

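The reservoir's far end is in view at row 165 (x≈573), and the jar is in line with it. I'll lower the jar.

```bash

python3 -m crank '[{"offset":[0.0015,-0.001,-0.015],"spin":0},{"offset":[0.0015,-0.001,-0.035],"spin":0},{"offset":[0.0015,-0.001,-0.05],"spin":0},{"offset":[0.0015,-0.001,-0.062],"spin":0},{"offset":[0.0015,-0.001,-0.07],"spin":0},{"offset":[0.0015,-0.001,-0.073],"spin":0},{"offset":[0.0015,-0.001,-0.073],"spin":0},{"offset":[0.0015,-0.001,-0.073],"spin":0}]'
python3 look.py ws reservoir
```

```text
clock: 33.72
eef_pos: [619.2, 14.7, 15.5]
eef_rot: [-3.132, 0.015, 3.132]
wrist_force: [-0.4, 0.9, -0.3]
finger_gap: 39.3
33.77 [619.2  14.7  15.6] [-179.5    0.9  179.5] 39.5 [-0.03  0.65  1.48 -0.01  0.99 -1.59]
('reservoir', 0.56, [531.5, 14.7], [83.3, 46.7], 0.1, 'EDGE')
```

```bash

python3 -m crank '[{"offset":[-0.001,0,-0.0015],"spin":0},{"offset":[-0.001,0,-0.003],"spin":0},{"offset":[-0.001,0,-0.0045],"spin":0},{"offset":[-0.001,0,-0.0055],"spin":0},{"offset":[-0.001,0,-0.0065],"spin":0},{"offset":[-0.001,0,-0.007],"spin":0},{"offset":[-0.001,0,-0.007],"spin":0},{"offset":[-0.001,0,-0.007],"spin":0}]'
python3 -m crank '[{"offset":[0,0,0],"spin":0},{"offset":[0,0,0],"spin":0},{"offset":[0,0,0],"spin":0},{"offset":[0,0,0],"spin":0},{"offset":[0,0,0.01],"spin":0},{"offset":[0,0,0.035],"spin":0},{"offset":[0,0,0.07],"spin":0},{"offset":[0,0,0.11],"spin":0}]' 0.7
python3 -m crank '[{"offset":[-0.01,0,0.03],"spin":0},{"offset":[-0.035,0,0.06],"spin":0},{"offset":[-0.07,0,0.09],"spin":0},{"offset":[-0.105,0,0.12],"spin":0},{"offset":[-0.14,0,0.15],"spin":0},{"offset":[-0.175,0,0.16],"spin":0},{"offset":[-0.2,0,0.16],"spin":0},{"offset":[-0.2,0,0.16],"spin":0}]'
python3 - <<'E'
from h import *
w=wrist();save(w,'wt');print(manip.read_state()['eef_pos'])
p=manip.camera('top');save(p,'t2')
for n,z in dict(reservoir=34,cold_block=30,balance=34,tube_rack=68,bottle=85,jar=34,dish=7,beaker=30,can=65).items():print(rect(p,n,z))
a=cv2.imread('pics/t2.png')[130:300,110:440];b=cv2.resize(a,(700,360),interpolation=cv2.INTER_CUBIC);cv2.imwrite('pics/t2c.png',b)
E
```

```text
clock: 34.48
eef_pos: [618.2, 14.7, 8.6]
eef_rot: [-3.132, 0.015, 3.132]
wrist_force: [0.2, 0.2, -0.9]
finger_gap: 39.9
clock: 35.15
eef_pos: [617.3, 14.7, 119.3]
eef_rot: [-3.132, 0.013, 3.132]
wrist_force: [0.8, -1.0, 0.5]
finger_gap: 65.8
clock: 35.82
eef_pos: [414.0, 14.9, 282.0]
eef_rot: [-3.132, 0.017, 3.133]
wrist_force: [-0.3, 0.1, 0.3]
finger_gap: 65.7
[415.86460357  14.79059338 281.35534926]
[('reservoir', 0.85, [530.0, 15.2], [86.1, 41.3], 0.3, '')]
[('cold_block', 0.89, [501.1, 189.1], [139.7, 64.2], 24.7, '')]
[('balance', 0.66, [496.2, -124.8], [138.7, 121.0], -0.6, '')]
[('tube_rack', 0.93, [512.3, 152.3], [109.9, 60.3], 1.0, '')]
[('bottle', 0.83, [651.0, 426.8], [69.9, 50.7], 57.1, ''), ('bottle', 0.68, [619.9, 277.8], [64.1, 50.5], 45.9, '')]
[('jar', 0.59, [617.7, 15.3], [40.5, 36.0], -25.9, '')]
[('dish', 0.65, [702.6, 168.7], [59.2, 54.9], 1.1, '')]
[('beaker', 0.68, [707.4, -158.1], [46.4, 36.2], -0.4, ''), ('beaker', 0.22, [620.1, 14.4], [39.3, 32.9], 0.5, '')]
[('can', 0.64, [759.3, -289.2], [93.0, 54.3], -44.5, '')]
```

View pics/wt.png

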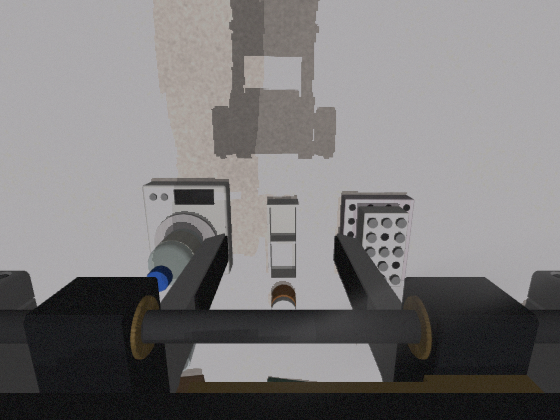

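All four stand as placed. I'll swing the arm clear for one unobstructed check.

```bash

python3 -m crank '[{"offset":[0,-0.035,0],"spin":0},{"offset":[-0.01,-0.075,0],"spin":0},{"offset":[-0.02,-0.11,0],"spin":0},{"offset":[-0.03,-0.15,0],"spin":0},{"offset":[-0.04,-0.19,0],"spin":0},{"offset":[-0.05,-0.23,0],"spin":0},{"offset":[-0.06,-0.27,0],"spin":0},{"offset":[-0.07,-0.3,0],"spin":0}]'
python3 - <<'E'
from h import *
p=manip.camera('top');save(p,'t3')
for n,z in dict(reservoir=34,cold_block=30,balance=34,tube_rack=66,bottle=85,jar=34).items():print(rect(p,n,z))
b=cv2.imread('pics/t3.png')[130:300,200:370];cv2.imwrite('pics/t3c.png',cv2.resize(b,(600,600),interpolation=cv2.INTER_CUBIC))
E
```

```text
clock: 37.03
eef_pos: [346.4, -287.9, 278.8]
eef_rot: [-3.132, 0.012, 3.131]
wrist_force: [-0.1, 0.5, -0.4]
finger_gap: 66.0
[('reservoir', 0.74, [513.8, 15.0], [118.2, 41.4], 0.6, ''), ('reservoir', 0.41, [495.9, -125.1], [139.0, 121.2], 0.0, '')]
[('cold_block', 0.94, [513.4, 152.7], [131.0, 100.8], -0.6, '')]
[('balance', 0.59, [495.9, -125.3], [139.1, 121.5], 0.0, '')]
[('tube_rack', 0.58, [512.4, 152.5], [110.1, 60.4], 1.0, '')]
[('bottle', 0.88, [620.0, 277.9], [59.9, 50.5], 45.9, ''), ('bottle', 0.86, [651.5, 426.8], [70.5, 54.7], 57.0, ''), ('bottle', 0.83, [511.6, -127.1], [61.7, 57.1], -63.1, '')]
[('jar', 0.61, [618.0, 14.4], [40.5, 40.2], -44.2, '')]
```

```bash
python3 -c "
from cell import manip
print(manip.sign_off())"
```

```text
the job is handed in; nothing more can be done
None
```

The bench is laid out as asked, placed in this order: rack, bottle, reservoir, jar. I handed it in at about 37 s on the robot's clock, with the arm swung clear.

These are the last checks, measured from the top camera after the arm was out of the way (all in mm). Readings from that camera vary by about 2 mm.

| Item | Measured position | Compared with |
|---|---|---|
| Tube rack | (512.4, 152.5), yaw 1.0° | Block centre (513.4, 152.7), yaw −0.6° |
| Bottle | (511.6, −127.1), upright | Pan centre about (511, −126) |
| Reservoir | (513.8, 15.0), yaw 0.6° | Midpoint of block and balance, y ≈ 13.7 |
| Jar | (618.0, 14.4) | Gap behind the reservoir about 25 |

- **Bottle set-down:** I lowered it in sub-millimetre steps. The wrist force read about 3 N at contact.
- **Bystanders:** the beaker and the can measured within about 2 mm of where they started, and so did the dish.
- **Disagreements:** in one wrist view from above, the gap between block and balance came out about 20 mm too small (about 150 instead of 170). I used the midpoint from that view, which agreed with the other views to about 1.5 mm. The rack's yaw against the block also differs: about 1.6° by the top camera, 0.3° or less in the close wrist view.
- **Not done:** my last top-camera picture could not be viewed because the 16-picture limit was reached, so that check rests on the numbers alone.

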